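Show the right memory module to the code reader

TASK

One board, black or blue, lies on the dark grey repair mat, and the memory module of the same colour stands in the slotted rack: swing the rack's keeper bar well aside, draw that module straight up out of its slot and hold it up to the code reader by its plain end. The frosted label is at the end with the small notched corner, on one face only; turn that face upwards, square to the slanting reader window, with the whole label uncovered and centred in front of the window about 12 cm from it. Finish while still holding the module there, steady and clear of everything; do not touch the reader, and leave the other module, both boards, the solder reel and the tip cleaner where they are.

Things in the scene. Friction and masses are not known exactly. Their poses are not given: they have to be found in the camera images.
- rack: fixed module rack, 112 (x) x 164 (y) mm, 26 mm high, on a low plywood riser whose top is at world z = 60 mm; origin on the riser, z up. Three slots along x at y = -47, -14, +19 mm: 12.4 mm wide, 84 long inside, 16 deep, floor 8 mm up. The modules stand in the outer two, either colour in either; tops 58 mm up; middle slot empty. Keeper post at y = 70 mm, 22 mm across, 75 mm high
- keeper (a joint): angle of the steel keeper bar about the post at [0, 70] mm in the rack's frame. At 0 the bar lies along the rack's -y, 4 mm over the modules; it grows as the bar swings towards the rack's -x (at 1.57 it points along -x; limit 2.2). Clear of both modules from 0.9, of fingers beside them from 1.7. Starts at 0 to 0.2, takes under 1 N, stays where left. Bar 12 mm wide, 62 to 68 mm above the riser
- keeper_knob (a point): middle of the upright round black knob on the bar's free end, 132 mm from the post: 16 mm across, its top 90 mm above the riser (10 mm above this point), the bar's upper face 12 mm below this point. The point turns with the bar
- black_module: black memory module: rigid plate 80 (x) x 10 (y) x 50 mm (z), 45 g, upright in a rack slot. Origin: middle of its lower edge; z up. A 9 mm square notch in the top corner at the +x end marks the label end; the frosted white label (30 x 26 mm) is there, on the -y face only (notch at top right: it faces you). The -x half is plain, with grip ribs. The two modules stand facing contrary ways
- black_module_label (a point): centre of the frosted label on the black module: at [23, -5, 26] mm in the module's frame (axes as the module's); the label looks along the module's -y
- blue_module: blue memory module: rigid plate 80 (x) x 10 (y) x 50 mm (z), 45 g, upright in a rack slot. Origin: middle of its lower edge; z up. A 9 mm square notch in the top corner at the +x end marks the label end; the frosted white label (30 x 26 mm) is there, on the -y face only (notch at top right: it faces you). The -x half is plain, with grip ribs. The two modules stand facing contrary ways
- blue_module_label (a point): centre of the frosted label on the blue module: at [23, -5, 26] mm in the module's frame (axes as the module's); the label looks along the module's -y
- reader: fixed stand of the code reader on the riser: round dark base 90 mm across, a thin column bent forward at the top, 0.27 m high. Origin: centre of the base's underside; the reader looks along the stand's -x
- reader_head: the reader's head, a light grey box 78 x 54 x 56 mm with a dark red window. Origin: centre of the window, 215 mm above the riser and 62 mm in front of the column; its z axis points out of the window along the line of sight, 40 degrees below level and forwards (along the stand's -x); its y is level
- repair_mat: fixed dark grey repair mat on the riser, 125 (x) x 110 (y) x 2 mm, origin at the centre of its underside: the board lying on it is the one being repaired
- foam_sheet: fixed pink foam sheet beside the mat, 115 x 80 x 2 mm, origin at the centre of its underside: the other board waits on it
- black_board: loose black circuit board with green terminals, 40 x 90 x 24 mm, origin at the centre of its underside; on the mat or on the foam
- blue_board: loose small blue circuit board 42 x 60 x 13 mm, origin at the centre of its underside; on the mat or on the foam
- solder_reel: loose reel of solder on the counter, 59 x 74 x 36 mm, origin at the centre of its underside
- tip_pot: loose black pot of brass wool on the counter, 62 mm across, 41 mm high, origin at the centre of its underside

How it is judged:
On the way, in this order (a step that is already met when the one before it is completed fails the run):
1. the keeper bar is swung aside (value of joint keeper above 0.4 rad), for 0.1 s.
2. the module of the colour of the board on the repair mat is drawn up out of its slot, held in the fingers (((horizontal distance between black_board and repair_mat below 0.05 m and height (world z) of black_module above 0.11 m and contact force between the fingers and black_module above 0.5 N) or (horizontal distance between blue_board and repair_mat below 0.05 m and height (world z) of blue_module above 0.11 m and contact force between the fingers and blue_module above 0.5 N))), for 0.2 s.
At the end, for the whole second after the job is handed in: Right module held still (30 mm/s) by its plain half (tool centre 6 mm or more off its middle), 60 mm over the riser, touching neither rack nor reader; label facing up, within 23 deg of square to the reader, 70 to 170 mm from its window, within 25 mm of its axis each way; other module in its slot (((horizontal distance between black_board and repair_mat below 0.05 m and z of black_module_label in the frame of reader_head between 0.07 and 0.17 m and x of black_module_label in the frame of reader_head between -0.025 and 0.025 m and y of black_module_label in the frame of reader_head between -0.025 and 0.025 m and angle between the y axis of black_module and the z axis of reader_head, either way round below 0.4 rad and angle between black_module's own y axis and vertical above 1.8 rad and x of the grasp point in the frame of black_module below -0.006 m and contact force between the fingers and black_module above 0.5 N and contact force between black_module and reader below 0.05 N and contact force between black_module and rack below 0.05 N and height (world z) of black_module above 0.12 m and linear speed of black_module below 0.03 m/s and distance of blue_module from where it was at the start of the episode below 0.015 m) or (horizontal distance between blue_board and repair_mat below 0.05 m and z of blue_module_label in the frame of reader_head between 0.07 and 0.17 m and x of blue_module_label in the frame of reader_head between -0.025 and 0.025 m and y of blue_module_label in the frame of reader_head between -0.025 and 0.025 m and angle between the y axis of blue_module and the z axis of reader_head, either way round below 0.4 rad and angle between blue_module's own y axis and vertical above 1.8 rad and x of the grasp point in the frame of blue_module below -0.006 m and contact force between the fingers and blue_module above 0.5 N and contact force between blue_module and reader below 0.05 N and contact force between blue_module and rack below 0.05 N and height (world z) of blue_module above 0.12 m and linear speed of blue_module below 0.03 m/s and distance of black_module from where it was at the start of the episode below 0.015 m))); the arm keeps its last pose, push and grip.
It fails at once if the other module is pulled out or shifted (15 mm) ((horizontal distance between black_board and repair_mat below 0.05 m and distance of blue_module from where it was at the start of the episode above 0.015 m) or (horizontal distance between blue_board and repair_mat below 0.05 m and distance of black_module from where it was at the start of the episode above 0.015 m)).
It fails at once if the reader is touched (over 2 N) (contact force between reader and anything else above 2 N).
It fails at once if a board, the solder reel or the tip cleaner is shifted more than 20 mm (distance of any of black_board, blue_board, solder_reel, tip_pot from where it was at the start of the episode above 0.02 m).
It also fails if it takes over 54 s, if anything falls off the work surface, if the arm or the gripper's body presses on something with over 40 N, if the wrist force passes 120 N, or if a joint passes its speed limit or range.

ROBOT

A 7-joint arm with a two-finger parallel gripper is mounted at the origin on a cart in front of the work surface, level with it; the furniture and walls round the work are solid. World frame = base frame: x ahead of the robot, y to its left, z up, the work surface at z = 0. Lengths are in m, angles in rad, forces in N, time in s.
With the tool pointing down it reaches from about 0.425 to 0.925 m from the base axis. Payload 6.8 kg.
Tool frame: the origin (TCP) lies between the finger pads, 19 mm behind the fingertips; this is the grasp point; z points along the fingers, y is the line along which they close (so a half turn about z gives the same grasp; the last joint's range is limited). The gripper opens to 85 mm and grips with 20 to 120 N. Pads are 22 mm wide; open, the fingers measure 114 mm over their backs; the gripper's body (76 mm by 85 mm) begins 54 mm behind the grasp point. The pads swing forward as they close: fully open they stand 13 mm farther back than shut.
Start: joints at [1.129, 0.477, 0.022, 1.555, -0.011, 1.109, -0.083], TCP at [0.221, -0.638, 0.25] pointing down, gripper open.
Joint ranges: [-2.96, 2.96], [-0.34, 2.1], [-1.41, 1.46], [0.24, 2.44], [-1.37, 4.51], [0.17, 1.92], [-2.96, 2.96]. Speed limits (rad/s): [2.39, 2.39, 3.14, 3.14, 3.14, 3.14, 3.14].

INTERFACE

Orientations are given as a unit quaternion [w, x, y, z].
In Python, from station import * gives the robot as it stands.
- The arm moves only by the tool jog_arm, never from a script. Its argument "moves" is one flat list of numbers, 7 for each row, row after row: the shift along the tool's x, y, z normalised to -1 to 1, where 1 is 20 mm, then the turn, a rotation vector about the tool's x, y, z normalised to -1 to 1, where 1 is 4 degrees, then the opening, from 0 (shut) to 1 (fully open). In form: [x, y, z, rx, ry, rz, claw, x, y, z, rx, ry, rz, claw, ...]. A call has exactly 8 rows; each row shifts and turns the commanded pose from where the row before left it, along the tool's axes as they then stand; what a row does not reach is not made up. A row lasts 1/12 s, in which the tool goes at most 41.7 mm and 7.16 degrees, less where a joint would pass 70% of its speed; a pose out of reach is approached as far as the arm can. A call with a number of a shift or a turn outside -1 to 1 is refused whole. A call with a gripper value outside its range is refused whole. The fingers move at their own pace and stop on an object; "grip_force" is the grip in N (left out, the last holds). Time passes only in rows, so rows that do not move let the fingers close, or fill a call up. It gives the time, the measured TCP pose, the force, the opening and the grip force at its end, in the units of the state.
- get_obs(): the state, without advancing time (a new reading comes with each control period).
- read_camera(name): name is "scene" or "top" or "wrist"; returns a dict with "color" (420x560x3 uint8, blue, green, red), "fx", "fy", "cx", "cy" (pixels), "rvec" (rotation vector, rad) and "tvec" (3), from world to camera coordinates, as OpenCV has them. Camera axes: x right, y down, z forward; pixel columns grow to the right and rows downward; lengths in m; the calibration is good to about 2 mm. The wrist camera is an equidistant fisheye: a pixel r from the principal point sees the ray r / f radians off the axis. A picture is of the moment at which its call begins. There is no depth.
- hand_in(): hands the job in; it is judged then, once.
The state is a dict: "t": time; "q": joint angles; "joint_vel": joint speeds; "joint_torque": joint torques, N m; "eef_pos": TCP position; "tool_rot": TCP orientation; "contact_force": force on the tool from outside, world axes, zero at the start; "torque": the same for the moment, N m; "gripper_width": opening from 0.0 (shut) to 1.0 (fully open); "grasp_force": force on a finger pad.
Only numpy, scipy, OpenCV 4.12 (cv2) and the standard library are available. Lean on these libraries where they do the work, as an engineer would, in place of code of your own. Each camera call takes 0.05 s, during which the arm holds its last target. There are 200 camera calls.

## Working session

There is one attempt and no reset: what is moved stays moved. The work goes in short steps, Python scripts to look and compute and a tool call to move; the robot and the scene stay as the last step left them, time stands still between calls to the robot, and variables do not carry over. Pictures are saved under pics/ and viewed, at most 13 in all, crops included, and the job is handed in when it is done.

Besides the shell and the picture viewer there is one more tool, called by a JSON object that holds its "method" and its "body", one argument or row to a line. jog_arm: Moves the arm, as the interface text tells. Scaled input: -1 to 1 covers 20 mm each way for a shift and 4 degrees each way for a turn. Its arguments: {"type":"object","properties":{"moves":{"type":"array"},"grip_force":{"type":"number"}},"required":["moves"]}

```bash
ls; mkdir -p pics
python3 - <<'E'
from station import *
import cv2,json
for n in("scene","top"):
    c=read_camera(n); cv2.imwrite(f"pics/{n}0.png",c["color"])
    print(n,c["fx"],c["fy"],c["cx"],c["cy"],c["rvec"],c["tvec"])
o=get_obs();print(o)
E
```

```text
pics
scene 403.5734692372537 403.5734692372537 287.8945638110382 208.56501110009336 [ 0.7260263  -2.65272327  1.05737098] [0.43700008 0.30857286 0.98787416]
top 530.573869552548 530.573869552548 287.7100741769234 207.15953116902978 [ 2.17591839 -2.13808444  0.12321935] [-6.82267492e-04  5.35892019e-01  1.33273821e+00]
{'t': 0.1, 'q': array([ 1.12889514,  0.47771471,  0.02236426,  1.55635495, -0.01148923,
        1.10925458, -0.08307706]), 'joint_vel': array([-3.84489328e-04, -1.58198055e-03,  1.18151986e-03, -3.39745718e-03,
       -6.85199551e-04, -6.51833529e-04, -3.61993293e-05]), 'joint_torque': array([ 4.31162131e-03, -5.97762251e+01,  1.61355950e+00, -2.81956530e+01,
        1.27906716e-02,  5.02410752e-03,  4.70422617e-05]), 'eef_pos': array([ 0.22097122, -0.63728676,  0.24912414]), 'tool_rot': array([-7.76318417e-04,  9.86101708e-01,  1.66140839e-01, -1.99510282e-04]), 'contact_force': array([ 0.36428005,  0.1045858 , -1.37497421]), 'torque': array([-0.03012912, -0.01171789, -0.00322661]), 'grasp_force': 0.0, 'gripper_width': 0.9979112500531706}
```

View pics/scene0.png

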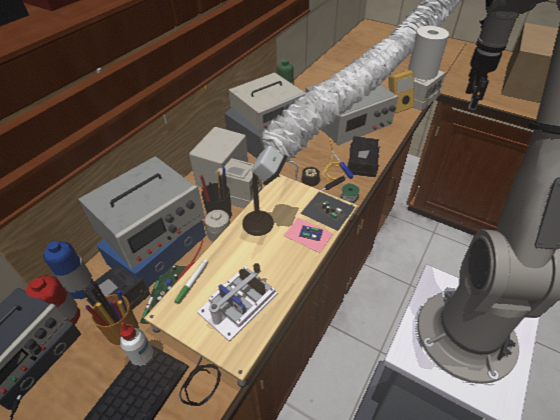

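View pics/top0.png

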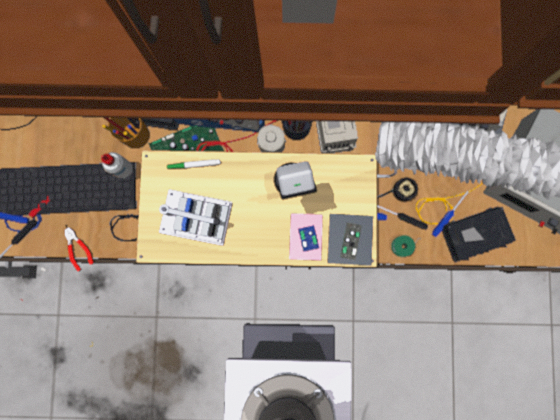

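The black board is on the grey mat (top image, 350,238) and the blue one is on the pink foam (307,238), so the black module is the target. The rack is around (197,217) and the reader around (295,180). Next I'll enlarge both.

Run:
```python
import cv2,numpy as np
t=cv2.imread("pics/top0.png");s=cv2.imread("pics/scene0.png")
a=cv2.resize(t[180:255,150:250],(800,600),interpolation=cv2.INTER_CUBIC)
b=cv2.resize(s[255:345,190:290],(660,594),interpolation=cv2.INTER_CUBIC)
cv2.imwrite("pics/a.png",a);cv2.imwrite("pics/b.png",b)
c1=cv2.resize(t[155:215,265:345],(400,300),interpolation=cv2.INTER_CUBIC)
c2=cv2.resize(s[140:240,235:295],(360,600),interpolation=cv2.INTER_CUBIC)
cv2.imwrite("pics/c.png",np.hstack([np.vstack([c1,0*c1]),c2]))
```

```text
(no output)
```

View pics/a.png

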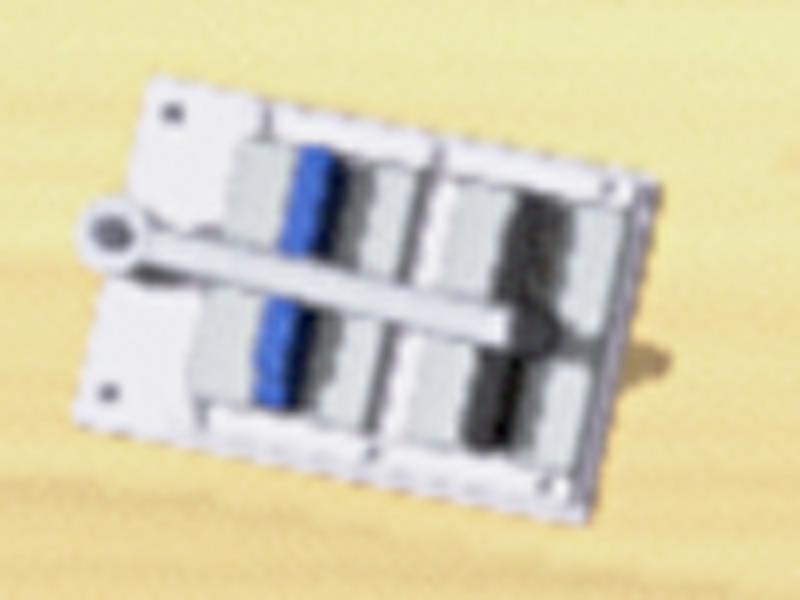

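View pics/b.png

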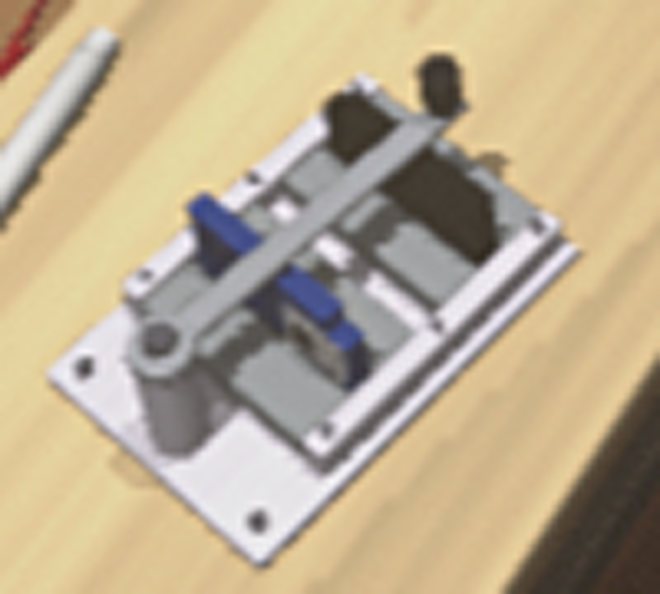

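View pics/c.png

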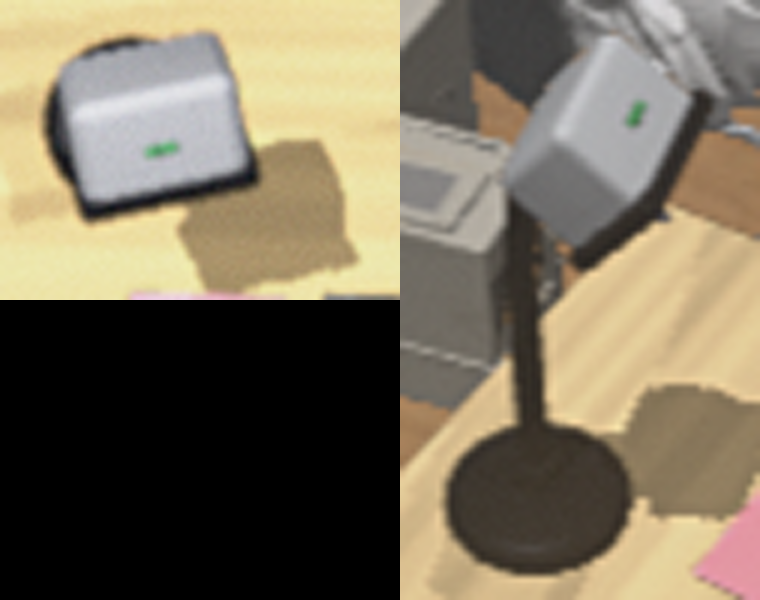

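Images show black standing in the rack's y = -47 slot and blue at +19. The blue label faces the post side, with its notch at the near end, so black's label end is the far one, facing -y. Next I'll fit the rack, keeper and reader poses and overlay them.

```bash
cat > h.py <<'E'
import cv2,numpy as np
from scipy.optimize import least_squares
from scipy.spatial.transform import Rotation as R
CAM={"scene":(403.5734692,287.89456,208.56501,[0.7260263,-2.65272327,1.05737098],[0.43700008,0.30857286,0.98787416]),
"top":(530.57387,287.71007,207.15953,[2.17591839,-2.13808444,0.12321935],[-6.82267492e-04,5.35892019e-01,1.33273821]) }
def proj(n,P):
    f,cx,cy,r,t=CAM[n]
    return cv2.projectPoints(np.array(P,float).reshape(-1,1,3),np.array(r),np.array(t),np.array([[f,0,cx],[0,f,cy],[0,0,1.]]),None)[0][:,0]
def rz(P,x,y,a,z=.06):
    return R.from_euler('z',a).apply(np.atleast_2d(P))+[x,y,z]
def head(P):  # head-frame points (x up-ish,y level,z out) -> stand frame
    c,s=np.cos(np.radians(40)),np.sin(np.radians(40))
    P=np.atleast_2d(P)
    return np.array([-.062,0,.215])+P@np.array([[-s,0,c],[0,1,0],[-c,0,-s]])
def knob(th,z=.08): return [-.132*np.sin(th),.07-.132*np.cos(th),z]
E
cat > fit.py <<'E'
from h import *
A=lambda u,v:(150+(u+.5)/8-.5,180+(v+.5)/8-.5)
B=lambda u,v:(190+(u+.5)/6.6-.5,255+(v+.5)/6.6-.5)
C=lambda u,v:(265+(u+.5)/5-.5,155+(v+.5)/5-.5)
D=lambda u,v:(235+(u-400+.5)/6-.5,140+(v+.5)/6-.5)
bl=.019;bk=-.047
pts=[("top",A(112,232),[0,.07,.075]),("scene",B(160,340),[0,.07,.075]),
("top",A(75,428),[-.056,.082,0]),("top",A(590,522),[-.056,-.082,0]),
("scene",B(50,375),[.056,.082,0]),("scene",B(262,567),[-.056,.082,0]),("scene",B(582,252),[-.056,-.082,0]),
("top",A(318,148),[.04,bl,.058]),("top",A(274,403),[-.04+.0045,bl,.055]),("top",A(490,443),[-.04,bk,.058]),
("top",A(537,328),None),("scene",B(440,68),None)]
def res(p,full=False):
    r=[np.subtract(proj(n,rz(knob(p[3],.09) if P is None else P,*p[:3]))[0],uv) for n,uv,P in pts]
    return np.array(r) if full else np.ravel(r)
s=least_squares(res,[.55,.2,-.2,.1],loss='soft_l1');p=s.x;print("rack",p);print(res(p,1).round(1).tolist())
u=.027
hp=[("top",C(85,217),[u,.039,0]),("top",C(257,183),[u,-.039,0]),("top",C(75,108),[u,.039,-.055]),("top",C(232,85),[u,-.039,-.055])]
def r2(q,full=False):
    r=[np.subtract(proj(n,rz(head(P),*q[:3]))[0],uv) for n,uv,P in hp]
    r.append(np.subtract(proj("scene",rz([0,0,.012],*q[:3]))[0],D(539,492)))
    return np.array(r) if full else np.ravel(r)
s=least_squares(r2,[.7,0,0]);q=s.x;print("reader",q);print(r2(q,1).round(1).tolist())
np.savez("fit.npz",p=p,q=q)
box=lambda x,y,z:[[a,b,c] for a in x for b in y for c in z]
W={"r":rz(box([-.056,.056],[-.082,.082],[0]),*p[:3]),"bk":rz(box([-.04,.04],[bk-.005,bk+.005],[.058]),*p[:3]),
"bl":rz(box([-.04,.04],[bl-.005,bl+.005],[.058]),*p[:3]),"k":rz([knob(p[3],.09),[0,.07,.075]],*p[:3]),
"h":rz(head(box([-u,u],[-.039,.039],[0,-.055])),*q),"w":rz(head([[0,0,0]]),*q),"l":rz(head([[0,0,.12]]),*q)}
print("window",W["w"],"label target",W["l"])
out=[]
for n,x0,y0,w,h in(("top",150,180,100,75),("scene",190,255,100,75),("top",260,145,100,75),("scene",225,140,100,75)):
    im=cv2.resize(cv2.imread(f"pics/{n}0.png")[y0:y0+h,x0:x0+w],(400,300),interpolation=cv2.INTER_CUBIC)
    for k,c in zip(W,[(0,0,255),(0,255,0),(0,255,255),(255,0,255),(0,0,255),(255,255,0),(255,0,255)]):
        for uv in proj(n,W[k]): cv2.circle(im,tuple(int(v) for v in ((uv-[x0,y0]+.5)*4)),2,c,-1)
    out.append(im)
cv2.imwrite("pics/ov.png",np.vstack([np.hstack(out[:2]),np.hstack(out[2:])]))
E
python3 fit.py
```

```text
rack [ 0.50393925  0.2352451  -0.17883298  0.02672457]
[[-0.3, -0.6], [0.6, -0.2], [1.8, -0.7], [1.3, 0.3], [1.8, 0.3], [2.2, 0.4], [1.9, 0.4], [-0.2, -1.3], [-1.2, -2.5], [-2.0, -0.4], [-0.5, -1.0], [0.4, 0.7]]
reader [6.06340211e-01 5.01749702e-04 2.04344516e-01]
[[-1.3, 1.1], [1.2, 1.0], [-3.4, 0.2], [3.1, -2.3], [0.2, -0.7]]
window [[ 0.54563017 -0.01207962  0.275     ]] label target [[ 0.45561742 -0.0307336   0.19786549]]
```

View pics/ov.png

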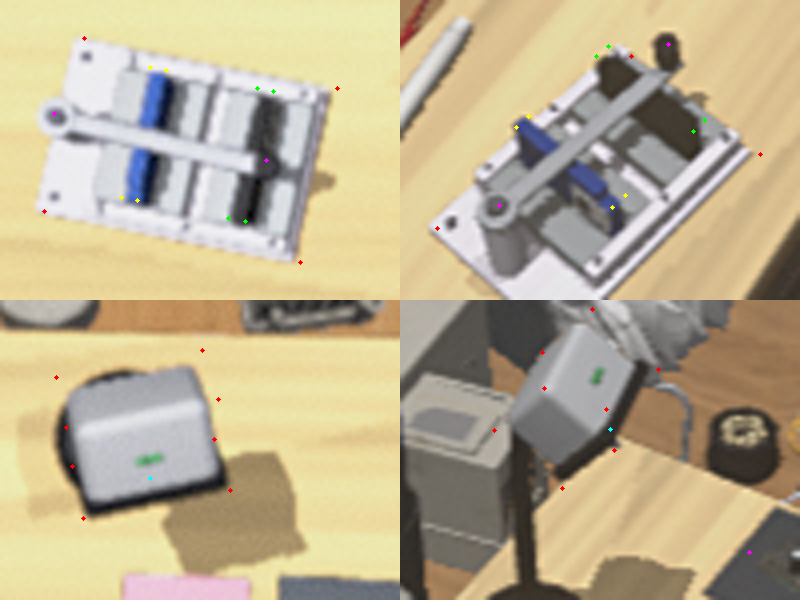

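The overlay shows offsets of a few mm on the rack and the reader head drawn slightly too big. I'll triangulate the points seen in both views and free the head's size.

```bash
cat > fit2.py <<'E'
exec(open("fit.py").read().split("bl=.019")[0])
def P(n):
    f,cx,cy,r,t=CAM[n];return np.array([[f,0,cx],[0,f,cy],[0,0,1.]])@np.c_[cv2.Rodrigues(np.array(r))[0],t]
prs={"post":(A(112,232),B(160,340)),"knob":(A(537,328),B(440,68)),"plate-+":(A(75,428),B(262,567)),"plate--":(A(590,522),B(582,252)),"plate++":(A(152,75),B(50,375)),
"bkNear":(A(490,445),B(492,232)),"blFar":(A(318,148),B(203,203)),
"hFTL":(C(87,200),D(632,193)),"hFTR":(C(248,170),D(697,97)),"hBTL":(C(80,112),D(556,135)),"hBTR":(C(225,85),D(610,40))}
T={}
for k,(a,b) in prs.items():
    X=cv2.triangulatePoints(P("top"),P("scene"),np.array(a,float),np.array(b,float)).ravel();X=X[:3]/X[3];T[k]=X
    print(k,(X*1e3).round(1),(proj("top",X)[0]-a).round(1),(proj("scene",X)[0]-b).round(1))
for k in("top","scene"):
    f,cx,cy,r,t=CAM[k];print(k,"cam at",(-R.from_rotvec(r).inv().apply(t)).round(3))
hp=[(n,uv,s) for k,s in (("hFTL",(1,1,0)),("hFTR",(1,-1,0)),("hBTL",(1,1,-1)),("hBTR",(1,-1,-1))) for n,uv in zip(("top","scene"),prs[k])]
hp+=[("scene",D(510,182),(-1,1,-1)),("scene",D(578,255),(-1,1,0))]
def r2(q,full=False):
    r=[np.subtract(proj(n,rz(head([s[0]*q[3],s[1]*q[4],-.006+s[2]*q[5]]),*q[:3]))[0],uv) for n,uv,s in hp]
    r.append(np.subtract(proj("scene",rz([0,0,.012],*q[:3]))[0],D(539,492)))
    return np.array(r) if full else np.ravel(r)
s=least_squares(r2,[.6,0,.2,.027,.039,.05]);print("reader",s.x.round(4));print(r2(s.x,1).round(1).tolist())
q=s.x[:3];print("window",rz(head([[0,0,0]]),*q),"label",rz(head([[0,0,.12]]),*q))
E
python3 fit2.py
```

```text
post [516.  304.1 133.8] [-0.2 -0.4] [0.8 0.1]
knob [488.2 174.1 151.9] [-0.3 -0.5] [1.  0.2]
plate-+ [462.5 329.1  67.8] [-0.3 -0.6] [1.3 0.2]
plate-- [435.6 167.6  64.7] [-0.2 -0.4] [0.7 0.1]
plate++ [573.2 309.7  67.2] [-0.1 -0.2] [0.4 0.1]
bkNear [456.8 194.5  98.3] [-0.1 -0.3] [0.6 0.1]
blFar [544.3 246.7 117.9] [-0.2 -0.3] [0.6 0.1]
hFTL [531.   20.2 305.2] [-0.5 -1. ] [1.7 0.3]
hFTR [544.2 -46.7 301. ] [-0.2 -0.5] [0.8 0.1]
hBTL [564.2  23.2 322.6] [-0.4 -0.8] [1.4 0.2]
hBTR [576.2 -35.5 324.6] [-0.4 -0.9] [1.5 0.2]
top cam at [ 0.373 -0.     1.387]
scene cam at [0.145 0.615 0.929]
reader [0.6092 0.0007 0.2073 0.0223 0.0317 0.0421]
[[1.2, -1.1], [2.0, 2.2], [-1.1, -0.8], [-0.0, 1.9], [-0.6, -0.8], [1.4, 0.2], [1.0, -1.2], [1.8, -0.0], [-1.5, 0.8], [0.2, -0.1], [-0.7, -1.0]]
window [[ 0.5484832  -0.01209183  0.275     ]] label [[ 0.45852597 -0.03101176  0.19786549]]
```

{"method": "jog_arm", "body": {
  "moves": [0.62,-0.53,-0.315,0,0,0,1,0.62,-0.53,-0.315,0,0,0,1,0.62,-0.53,-0.315,0,0,0,1,0.62,-0.53,-0.315,0,0,0,1,0.62,-0.53,-0.315,0,0,0,1,0.62,-0.53,-0.315,0,0,0,1,0.62,-0.53,-0.315,0,0,0,1,0.62,-0.53,-0.315,0,0,0,1]
}}

```text
t: 0.77
eef_pos: [0.2884, -0.5232, 0.3016]
tool_rot: [0.0, 0.986, 0.167, 0.0]
contact_force: [1.2, -0.4, 0.7]
gripper_width: 0.998
grasp_force: 0.0
```

{"method": "jog_arm", "body": {
  "moves": [0.62,-0.53,-0.315,0,0,0,0.5,0.62,-0.53,-0.315,0,0,0,0.5,0.62,-0.53,-0.315,0,0,0,0.5,0.62,-0.53,-0.315,0,0,0,0.5,0.62,-0.53,-0.315,0,0,0,0.5,0.62,-0.53,-0.315,0,0,0,0.5,0.62,-0.53,-0.315,0,0,0,0.5,0.62,-0.53,-0.315,0,0,0,0.5]
}}

```text
t: 1.43
eef_pos: [0.3538, -0.4104, 0.3519]
tool_rot: [0.0, 0.986, 0.167, 0.0]
contact_force: [0.4, -1.1, -0.3]
gripper_width: 0.498
grasp_force: 0.0
```

{"method": "jog_arm", "body": {
  "moves": [0.62,-0.53,-0.315,0,0,0,0.5,0.62,-0.53,-0.315,0,0,0,0.5,0.62,-0.53,-0.315,0,0,0,0.5,0.62,-0.53,-0.315,0,0,0,0.5,0.62,-0.53,-0.315,0,0,0,0.5,0.62,-0.53,-0.315,0,0,0,0.5,0.62,-0.53,-0.315,0,0,0,0.5,0.62,-0.53,-0.315,0,0,0,0.5]
}}

```text
t: 2.1
eef_pos: [0.4193, -0.2977, 0.4022]
tool_rot: [0.0, 0.986, 0.167, 0.0]
contact_force: [0.1, -0.5, -0.6]
gripper_width: 0.5
grasp_force: 0.0
```

{"method": "jog_arm", "body": {
  "moves": [0.46,-0.886,0,0,0,0,0.5,0.46,-0.886,0,0,0,0,0.5,0.46,-0.886,0,0,0,0,0.5,0.46,-0.886,0,0,0,0,0.5,0.46,-0.886,0,0,0,0,0.5,0.46,-0.886,0,0,0,0,0.5,0.46,-0.886,0,0,0,0,0.5,0.46,-0.886,0,0,0,0,0.5]
}}

```text
t: 2.77
eef_pos: [0.4416, -0.1396, 0.4018]
tool_rot: [0.001, 0.986, 0.167, 0.0]
contact_force: [0.5, 1.0, 0.3]
gripper_width: 0.502
grasp_force: 0.0
```

{"method": "jog_arm", "body": {
  "moves": [0.46,-0.886,0,0,0,0,0.5,0.46,-0.886,0,0,0,0,0.5,0.46,-0.886,0,0,0,0,0.5,0.46,-0.886,0,0,0,0,0.5,0.46,-0.886,0,0,0,0,0.5,0.46,-0.886,0,0,0,0,0.5,0.46,-0.886,0,0,0,0,0.5,0.46,-0.886,0,0,0,0,0.5]
}}

```text
t: 3.43
eef_pos: [0.4643, 0.0183, 0.4018]
tool_rot: [0.001, 0.986, 0.167, 0.0]
contact_force: [-0.3, 0.7, 0.3]
gripper_width: 0.501
grasp_force: 0.0
```

{"method": "jog_arm", "body": {
  "moves": [0.46,-0.886,0,0,0,0,0.5,0.46,-0.886,0,0,0,0,0.5,0.46,-0.886,0,0,0,0,0.5,0.46,-0.886,0,0,0,0,0.5,0.46,-0.886,0,0,0,0,0.5,0.46,-0.886,0,0,0,0,0.5,0.46,-0.886,0,0,0,0,0.5,0.46,-0.886,0,0,0,0,0.5]
}}

```text
t: 4.1
eef_pos: [0.4871, 0.1761, 0.4019]
tool_rot: [0.001, 0.986, 0.167, 0.001]
contact_force: [0.4, 0.2, 0.3]
gripper_width: 0.498
grasp_force: 0.0
```

{"method": "jog_arm", "body": {
  "moves": [0,0,0.9,0,0,-1,0.5,0,0,0.9,0,0,-1,0.5,0,0,0.9,0,0,-1,0.5,0,0,0.9,0,0,-1,0.5,0,0,0.9,0,0,0,0.5,0,0,0.9,0,0,0,0.5,0,0,0.9,0,0,0,0.5,0,0,0.7,0,0,0,0.5]
}}

```text
t: 4.77
eef_pos: [0.4869, 0.1748, 0.2605]
tool_rot: [0.001, 0.953, 0.302, -0.0]
contact_force: [0.0, -0.8, -0.7]
gripper_width: 0.501
grasp_force: 0.0
```

Run:
```python
from station import *
import cv2
c=read_camera("wrist"); cv2.imwrite("pics/w1.png",c["color"])
print([c[k] for k in("fx","fy","cx","cy","rvec","tvec")]); o=get_obs();print(o["q"],o["eef_pos"],o["tool_rot"])
```

```text
[325.19226210127806, 325.19226210127806, 275.9103266658266, 204.20119234799634, array([-2.5577008 ,  1.32805363,  0.19119518]), array([-0.13660513,  0.43955956,  0.52996873])]
[ 0.09509475  0.27551481 -0.66056745  1.88427321  0.1938374   1.05022041
 -1.6014886 ] [0.48578313 0.1740714  0.25811171] [ 6.04170614e-04  9.53196985e-01  3.02342392e-01 -2.05453711e-03]
```

View pics/w1.png

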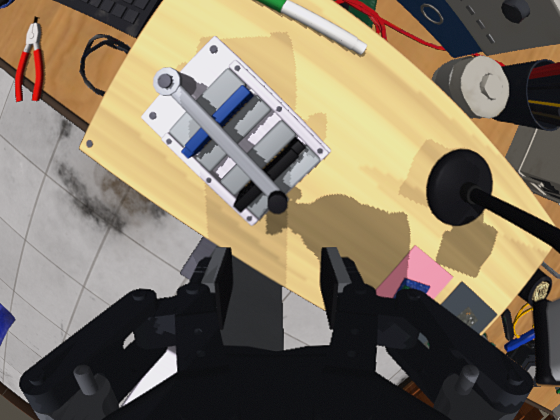

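The wrist view shows the knob top at (278,203) and the post at (168,80). The plate corners are at (215,38), (142,117), (252,222) and (328,152), and the black module top runs from (240,205) to (297,143). I'll refit with these.

```bash
cat > fit3.py <<'E'
from h import *
r,t=np.array([-2.5577008,1.32805363,0.19119518]),np.array([-0.13660513,0.43955956,0.52996873])
K=np.array([[325.19226,0,275.91033],[0,325.19226,204.20119],[0,0,1]])
pw=lambda P:cv2.fisheye.projectPoints(np.array(P,float).reshape(-1,1,3),r,t,K,np.zeros(4))[0][:,0]
bl,bk=.019,-.047
pts=[((168,80),[0,.07,.075]),((215,37),[.056,.082,.003]),((141,117),[-.056,.082,.003]),((252,223),[-.056,-.082,.003]),((329,152),[.056,-.082,.003]),
((240,206),[-.04,bk,.058]),((187,154),[-.036,bl,.058]),((247,89),[.04,bl,.058]),((278,201),None)]
f=lambda p:np.array([pw(rz(knob(p[3],.09) if P is None else P,*p[:3]))[0]-uv for uv,P in pts])
s=least_squares(lambda p:f(p).ravel(),[.504,.235,-.17,.03],loss='soft_l1');p=s.x;print(p.round(4));print(f(p).round(1).tolist())
for th in (p[3],):print("knob",rz(knob(th),*p[:3]))
print("black grasp",rz([-.022,bk,.049],*p[:3]))
for th in np.arange(0,2.3,.3):print(th,rz(knob(th),*p[:3]).round(4))
E
python3 fit3.py
```

```text
[ 0.5059  0.2371 -0.179   0.021 ]
[[-5.4, -1.1], [2.5, -0.2], [2.3, 1.2], [3.2, 3.1], [4.7, -0.0], [-4.7, 2.8], [-4.0, -1.6], [-1.4, -2.6], [0.6, 0.7]]
knob [[0.49214645 0.17663548 0.14      ]]
black grasp [[0.47588472 0.19479201 0.109     ]]
0.0 [[0.4949 0.1761 0.14  ]]
0.3 [[0.4575 0.1889 0.14  ]]
0.6 [[0.4256 0.2121 0.14  ]]
0.8999999999999999 [[0.402  0.2437 0.14  ]]
1.2 [[0.3888 0.2808 0.14  ]]
1.5 [[0.3871 0.3203 0.14  ]]
1.7999999999999998 [[0.3972 0.3584 0.14  ]]
2.1 [[0.4181 0.3919 0.14  ]]
```

```bash
cat >> fit3.py <<'E'
print("--- plate offset free")
def g(p):
    o=[]
    for uv,P in pts:
        if P is None: P=knob(p[3],.09)
        elif P[2]==.003: P=[P[0]+p[4],P[1]+p[5],p[6]]
        o.append(pw(rz(P,*p[:3]))[0]-uv)
    return np.array(o)
s=least_squares(lambda p:g(p).ravel(),[.504,.235,-.17,.03,0,0,.003]);p=s.x;print(p.round(4));print(g(p).round(1).tolist())
print("knob",rz(knob(p[3]),*p[:3]),"black grasp",rz([-.022,bk,.049],*p[:3]))
for th in np.arange(0,2.3,.3):print(th,rz(knob(th),*p[:3]).round(4))
E
python3 fit3.py|sed -n '/---/,$p'
```

```text
--- plate offset free
[ 0.5073  0.2349 -0.179   0.0357 -0.004   0.0053 -0.0015]
[[-2.2, -1.2], [-0.5, 0.2], [0.6, 0.5], [-0.1, 0.9], [0.2, -1.5], [-1.6, 2.9], [-1.0, -1.6], [1.9, -2.5], [2.2, 2.5]]
knob [[0.49166587 0.17477983 0.14      ]] black grasp [[0.47731238 0.19253425 0.109     ]]
0.0 [[0.4963 0.1739 0.14  ]]
0.3 [[0.459  0.1866 0.14  ]]
0.6 [[0.4271 0.2098 0.14  ]]
0.8999999999999999 [[0.4034 0.2414 0.14  ]]
1.2 [[0.3902 0.2786 0.14  ]]
1.5 [[0.3886 0.318  0.14  ]]
1.7999999999999998 [[0.3986 0.3561 0.14  ]]
2.1 [[0.4195 0.3896 0.14  ]]
```

{"method": "jog_arm", "body": {
  "moves": [0.18,0.1,0.8,0,0,0,0.5,0,0,0.8,0,0,0,0.5,0,0,0.8,0,0,0,0.5,0,0,0.8,0,0,0,0.5,0,0,0.8,0,0,0,0.5,0,0,0.8,0,0,0,0.5,0,0,0.6,0,0,0,0.5,0,0,0,0,0,0,0.4]
}}

```text
t: 5.48
eef_pos: [0.4909, 0.1745, 0.1518]
tool_rot: [0.0, 0.953, 0.302, -0.001]
contact_force: [-0.3, 0.5, 0.1]
gripper_width: 0.4
grasp_force: 0.0
```

Run:
```python
from station import *
import cv2
c=read_camera("wrist"); cv2.imwrite("pics/w2.png",c["color"][120:360,130:430])
o=get_obs();print(o["eef_pos"],o["tool_rot"],o["contact_force"])
```

```text
[0.49162307 0.17487572 0.15302966] [ 1.91421736e-04  9.53269422e-01  3.02120688e-01 -6.80536271e-04] [ 0.53253902  0.12133049 -0.37184659]
```

View pics/w2.png

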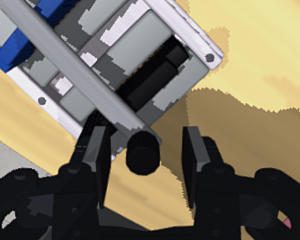

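{"method": "jog_arm", "body": {
  "moves": [-0.33,-0.473,0.15,0,0,0,0.4,-0.33,-0.473,0,0,0,0,0.4,-0.33,-0.473,0,0,0,0,0.4,-0.21,-0.623,0,0,0,0,0.4,-0.21,-0.623,0,0,0,0,0.4,-0.21,-0.623,0,0,0,0,0.4,-0.02,-0.658,0,0,0,0,0.4,-0.02,-0.658,0,0,0,0,0.4]
}}

```text
t: 6.2
eef_pos: [0.4109, 0.232, 0.1505]
tool_rot: [-0.0, 0.953, 0.302, 0.0]
contact_force: [0.2, -0.7, 0.6]
gripper_width: 0.404
grasp_force: 0.3
```

{"method": "jog_arm", "body": {
  "moves": [-0.02,-0.658,0,0,0,0,0.4,0.178,-0.633,0,0,0,0,0.4,0.178,-0.633,0,0,0,0,0.4,0.178,-0.633,0,0,0,0,0.4,0.357,-0.552,0,0,0,0,0.4,0.357,-0.552,0,0,0,0,0.4,0.357,-0.552,0,0,0,0,0.4,0.503,-0.423,0,0,0,0,0.4]
}}

```text
t: 6.87
eef_pos: [0.3921, 0.3324, 0.1503]
tool_rot: [-0.0, 0.953, 0.302, -0.0]
contact_force: [0.2, -0.9, 0.1]
gripper_width: 0.402
grasp_force: 0.2
```

{"method": "jog_arm", "body": {
  "moves": [0.503,-0.423,0,0,0,0,0.4,0.503,-0.423,0,0,0,0,0.4,0.607,-0.255,0,0,0,0,0.4,0.607,-0.255,0,0,0,0,0.4,0.607,-0.255,0,0,0,0,0.4,0,0,0,0,0,0,0.4,0,0,-1,0,0,0,0.5,0,0,-1,0,0,0,0.5]
}}

```text
t: 7.53
eef_pos: [0.4201, 0.389, 0.1892]
tool_rot: [0.001, 0.953, 0.302, -0.002]
contact_force: [0.0, -0.6, 0.1]
gripper_width: 0.496
grasp_force: 0.0
```

Run:
```python
from station import *
import cv2
c=read_camera("top"); cv2.imwrite("pics/t2.png",cv2.resize(c["color"][170:270,140:260],(720,600),interpolation=cv2.INTER_CUBIC))
o=get_obs();print(o["eef_pos"],o["tool_rot"],o["contact_force"],o["q"])
```

```text
[0.4216114  0.39119125 0.19406982] [-9.04197052e-04  9.53402234e-01  3.01696696e-01  1.57053979e-03] [1.17264521 1.41544498 2.58830455] [-0.34170607  0.45306615 -0.66446834  1.82208428  0.33246705  0.97617467
 -2.10319705]
```

View pics/t2.png

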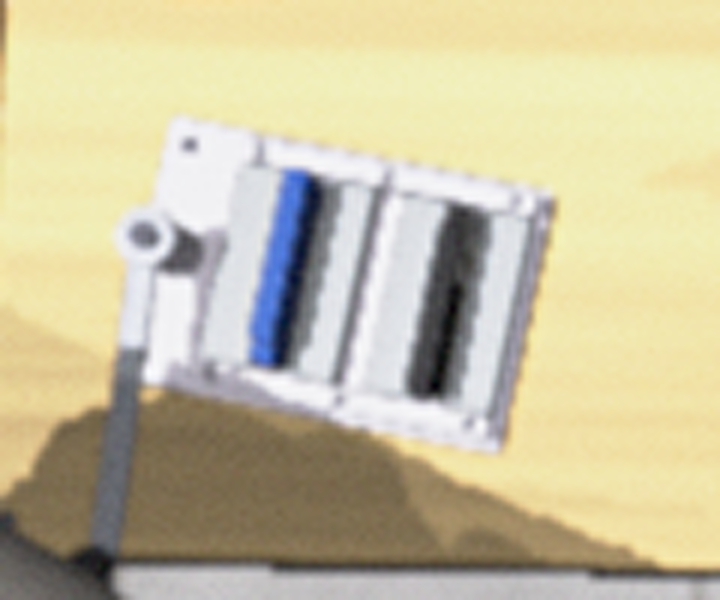

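The bar now stands at about 1.5 rad. Its y of roughly +65 mm or more is well clear of a gripper at the y = -47 slot. Next, over to the black module.

{"method": "jog_arm", "body": {
  "moves": [0,0,-0.9,0,0,0,0.7,0,0,-0.9,0,0,0,0.7,-0.29,0.805,0,0,0,0,0.7,-0.29,0.805,0,0,0,0,0.7,-0.29,0.805,0,0,0,0,0.7,-0.29,0.805,0,0,0,0,0.7,-0.29,0.805,0,0,0,0,0.7,-0.29,0.805,0,0,0,0,0.7]
}}

```text
t: 8.25
eef_pos: [0.448, 0.2896, 0.2261]
tool_rot: [0.0, 0.953, 0.302, -0.0]
contact_force: [-0.3, 0.1, -0.0]
gripper_width: 0.705
grasp_force: 0.0
```

{"method": "jog_arm", "body": {
  "moves": [-0.29,0.805,0,0,0,0,0.7,-0.29,0.805,0,0,0,0,0.7,-0.29,0.805,0,0,0,0,0.7,-0.29,0.805,0,0,0,0,0.7,-0.29,0.805,0,0,0,0,0.7,-0.29,0.805,0,0,0,0,0.7,0,0,0,0,0,1,0.7,0,0,0,0,0,1,0.7]
}}

```text
t: 8.92
eef_pos: [0.4754, 0.1899, 0.226]
tool_rot: [0.0, 0.973, 0.231, -0.0]
contact_force: [-0.8, -0.5, -0.4]
gripper_width: 0.698
grasp_force: 0.0
```

{"method": "jog_arm", "body": {
  "moves": [0,0,0,0,0,1,0.7,0,0,0,0,0,1,0.7,0,0,0,0,0,1,0.7,0,0,0,0,0,1,0.7,0,0,0,0,0,1,0.7,0,0,0,0,0,1,0.7,0,0,0,0,0,1,0.7,0,0,0,0,0,1,0.7]
}}

```text
t: 9.58
eef_pos: [0.4749, 0.1914, 0.2261]
tool_rot: [0.0, 0.999, -0.044, -0.0]
contact_force: [0.4, -0.2, 0.3]
gripper_width: 0.7
grasp_force: 0.0
```

{"method": "jog_arm", "body": {
  "moves": [0,0,0.3,0,0,1,0.6,0,0,0.3,0,0,0.35,0.6,0,0,0.3,0,0,0,0.6,0,0,0.3,0,0,0,0.6,0,0,0,0,0,0,0.6,0,0,0,0,0,0,0.6,0,0,0,0,0,0,0.6,0,0,0,0,0,0,0.6]
}}

```text
t: 10.25
eef_pos: [0.4752, 0.1917, 0.2025]
tool_rot: [-0.0, 0.996, -0.089, 0.0]
contact_force: [0.4, -0.5, 0.3]
gripper_width: 0.603
grasp_force: 0.0
```

Run:
```python
from station import *
import cv2,numpy as np
c=read_camera("wrist"); cv2.imwrite("pics/w3.png",cv2.resize(c["color"][100:320,130:430],(750,550)))
print([c[k] for k in("rvec","tvec")]); o=get_obs();print(o["eef_pos"],o["tool_rot"],o["q"])
```

```text
[array([-1.8846318 ,  2.25916458,  0.32594876]), array([0.27498621, 0.39248188, 0.45530215])]
[0.47520233 0.19168784 0.20252639] [-1.58784772e-04  9.95985705e-01 -8.95119164e-02  2.60330806e-04] [-0.08546012  0.30774775 -0.49823166  1.96224149  0.18379658  0.91469518
 -2.42664926]
```

View pics/w3.png

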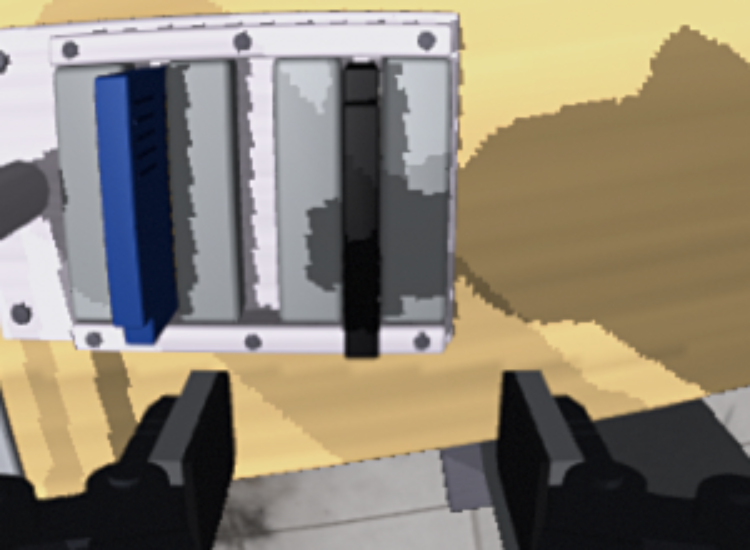

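Black module is centred between the fingers (near end at (361,357), notch step near (361,103) at the far end). I'll compute its pose.

Run:
```python
from h import *
r,t=np.array([-1.8846318,2.25916458,0.32594876]),np.array([0.27498621,0.39248188,0.45530215])
K=np.array([[325.19226,0,275.91033],[0,325.19226,204.20119],[0,0,1]])
Ri=R.from_rotvec(r).inv();c=-Ri.apply(t)
def w(u,v,z):
    a=cv2.fisheye.undistortPoints(np.array([[[130+(u+.5)/2.5-.5,100+(v+.5)/2.5-.5]]]),K,np.zeros(4)).ravel()
    d=Ri.apply([a[0],a[1],1]);return c+d*(z-c[2])/d[2]
n,f=w(361,330,.118),w(362,104,.118) # ~near end / notch step
ne=w(361,333,.118);ne2=w(361,357,.08)
print("near",n,"step",f,"lower near",ne2,"len",np.linalg.norm(f-n),"yaw",np.arctan2(*(f-n)[1::-1]))
print("near357@.118",w(361,357,.118))
```

```text
near [0.46654213 0.19551968 0.118     ] step [0.52716498 0.1841123  0.118     ] lower near [0.44269467 0.2001687  0.08      ] len 0.06168677283940195 yaw -0.18599479355003476
near357@.118 [0.45859551 0.19698529 0.118     ]
```

{"method": "jog_arm", "body": {
  "moves": [0,-0.1,0.8,0,0,0,0.6,0,0,0.8,0,0,0,0.6,0,0,0.8,0,0,0,0.6,0,0,0.8,0,0,0,0.6,0,0,0.8,0,0,0,0.6,0,0,0.4,0,0,0,0.6,0,0,0.25,0,0,0,0.6,0,0,0,0,0,0,0.5],
  "grip_force": 40
}}

```text
t: 10.97
eef_pos: [0.475, 0.1934, 0.1087]
tool_rot: [0.0, 0.996, -0.089, -0.001]
contact_force: [0.3, 0.2, 0.7]
gripper_width: 0.503
grasp_force: 0.0
```

{"method": "jog_arm", "body": {
  "moves": [0,0,0,0,0,0,0.3,0,0,0,0,0,0,0.2,0,0,0,0,0,0,0,0,0,0,0,0,0,0,0,0,0,0,0,0,0,0,0,0,0,0,0,0,0,0,0,0,0,0,0,0,0,0,0,0,0,0]
}}

```text
t: 11.63
eef_pos: [0.476, 0.1939, 0.1101]
tool_rot: [-0.0, 0.996, -0.09, 0.001]
contact_force: [-0.8, -0.7, 6.1]
gripper_width: 0.11
grasp_force: 42.4
```

{"method": "jog_arm", "body": {
  "moves": [0,0,-0.25,0,0,0,0,0,0,-0.25,0,0,0,0,0,0,-0.25,0,0,0,0,0,0,-0.3,0,0,0,0,0,0,-0.4,0,0,0,0,0,0,-0.5,0,0,0,0,0,0,-0.6,0,0,0,0,0,0,-0.7,0,0,0,0]
}}

```text
t: 12.3
eef_pos: [0.4751, 0.1935, 0.1753]
tool_rot: [0.0, 0.996, -0.09, -0.0]
contact_force: [0.1, -0.3, -0.9]
gripper_width: 0.109
grasp_force: 41.6
```

{"method": "jog_arm", "body": {
  "moves": [0,0,-0.7,0,0,0,0,0,0,-0.7,0,0,0,0,0,0,-0.7,0,0,0,0,0,0,-0.7,0,0,0,0,0,0,-0.7,0,0,0,0,0,0,-0.5,0,0,0,0,0,0,-0.3,0,0,0,0,0,0,-0.1,0,0,0,0]
}}

```text
t: 12.97
eef_pos: [0.4757, 0.1938, 0.2636]
tool_rot: [-0.0, 0.996, -0.09, 0.001]
contact_force: [-0.0, 0.7, -0.5]
gripper_width: 0.105
grasp_force: 41.6
```

```bash
cat > plan.py <<'E'
from h import *
from station import *
q=np.array([.608,.0005,.206]);o=get_obs()
p0=o["eef_pos"];w=o["tool_rot"];R0=R.from_quat([*w[1:],w[0]])
F=np.array([np.cos(q[2]),np.sin(q[2]),0]);L=np.array([-F[1],F[0],0]);U=np.array([0,0,1])
c,s=np.cos(np.radians(40)),np.sin(np.radians(40))
n=c*F+s*U; mz=-s*F+c*U; mx=L
Rt=R.from_matrix(np.c_[mx,n,-mz])
lab=rz(head([[0,0,.12]]),*q)[0]
tz=.110-.068   # module z of tcp
pt=lab-.045*mx-.005*n+(tz-.026)*mz   # tcp: label is +45 x, -5 y(=+5 n)
print("now",p0,"target",pt,"label",lab)
rv=(R0.inv()*Rt).as_rotvec();print("rot units about tool",np.degrees(rv)/4)
print("dpos world mm",(pt-p0)*1e3,"in tool now, units",R0.inv().apply(pt-p0)/.02,"in target tool",Rt.inv().apply(pt-p0)/.02)
print("yaw",np.degrees(R0.as_matrix()[1,0]),np.degrees(np.arctan2(L[1],L[0])))
print(o["q"],o["gripper_width"],o["grasp_force"])
E
python3 plan.py
```

```text
now [0.47574235 0.19379571 0.26361729] target [ 0.4527173  -0.07792052  0.20690826] label [ 0.45732912 -0.03098483  0.19786549]
rot units about tool [ -6.53164827   9.69202244 -26.71880552]
dpos world mm [ -23.02504463 -271.71623787  -56.70903379] in tool now, units [ 1.28623647 13.57594509  2.8246705 ] in target tool [-13.06308192  -4.81463742  -0.33854118]
yaw -10.223181602786372 101.80293057969496
[-0.06550293  0.23830206 -0.51382938  1.89411064  0.13545188  1.04104447
 -2.38586674] 0.10546408509263318 41.58156618475914
```

{"method": "jog_arm", "body": {
  "moves": [0,0,0,0,0,-1,0,0,0,0,0,0,-1,0,0,0,0,0,0,-1,0,0,0,0,0,0,-1,0,0,0,0,0,0,-1,0,0,0,0,0,0,-1,0,0,0,0,0,0,-1,0,0,0,0,0,0,-1,0]
}}

```text
t: 13.63
eef_pos: [0.4749, 0.1933, 0.2615]
tool_rot: [0.0, 0.982, 0.19, -0.001]
contact_force: [-0.7, -0.5, -1.2]
gripper_width: 0.113
grasp_force: 41.5
```

{"method": "jog_arm", "body": {
  "moves": [0,0,0,0,0,-1,0,0,0,0,0,0,-1,0,0,0,0,0,0,-1,0,0,0,0,0,0,-1,0,0,0,0,0,0,-1,0,0,0,0,0,0,-1,0,0,0,0,0,0,-1,0,0,0,0,0,0,-1,0]
}}

```text
t: 14.3
eef_pos: [0.4749, 0.1933, 0.2615]
tool_rot: [-0.0, 0.891, 0.453, -0.001]
contact_force: [0.6, -0.9, -0.2]
gripper_width: 0.107
grasp_force: 41.5
```

{"method": "jog_arm", "body": {
  "moves": [0,0,0,0,0,-1,0,0,0,0,0,0,-1,0,0,0,0,0,0,-1,0,0,0,0,0,0,-1,0,0,0,0,0,0,-1,0,0,0,0,0,0,-1,0,0,0,0,0,0,-1,0,0,0,0,0,0,-1,0]
}}

```text
t: 14.97
eef_pos: [0.4749, 0.1933, 0.2616]
tool_rot: [-0.0, 0.732, 0.682, -0.001]
contact_force: [0.3, -0.0, -0.4]
gripper_width: 0.11
grasp_force: 41.5
```

{"method": "jog_arm", "body": {
  "moves": [0,0,0,0,0,-1,0,0,0,0,0,0,-1,0,0,0,0,0,0,-1,0,0,0,0,0,0,-1,0,0,0,0,-1,0,0,0,0,0,0,-1,0,0,0,0,0,0,-1,0,0,0,0,0,0,-1,0,0,0]
}}

```text
t: 15.63
eef_pos: [0.475, 0.1934, 0.2618]
tool_rot: [0.088, 0.625, 0.768, 0.109]
contact_force: [0.9, 0.5, 0.6]
gripper_width: 0.109
grasp_force: 41.5
```

{"method": "jog_arm", "body": {
  "moves": [0,0,0,-1,0,0,0,0,0,0,-1,0,0,0,0,0,0,-1,0,0,0,0,0,0,-1,0,0,0,0,0,0,-1,0,0,0,0,0,0,-1,0,0,0,0,0,0,0,0,0,0,0,0,0,0,0,0,0]
}}

```text
t: 16.3
eef_pos: [0.4756, 0.192, 0.2616]
tool_rot: [0.208, 0.597, 0.733, 0.251]
contact_force: [0.9, -0.2, -0.8]
gripper_width: 0.107
grasp_force: 41.5
```

```bash
python3 plan.py
```

```text
now [0.47563442 0.19195442 0.26163426] target [ 0.4527173  -0.07792052  0.20690826] label [ 0.45732912 -0.03098483  0.19786549]
rot units about tool [-5.03695607e-01  9.54743202e-02 -2.08540208e-04]
dpos world mm [ -22.91711343 -269.87494752  -54.72600114] in tool now, units [-12.97595292  -4.74182439  -0.14590627] in target tool [-12.97406777  -4.73243166  -0.39899562]
yaw 56.13240662626272 101.80293057969496
[ 0.1522783   0.00593233 -0.80822341  2.32310125  0.959864    0.34502444
 -1.29301164] 0.10740488732941093 41.49580165743828
```

{"method": "jog_arm", "body": {
  "moves": [-0.8,0,0,0,0,0,0,-0.8,0,0,0,0,0,0,-0.8,0,0,0,0,0,0,-0.8,0,0,0,0,0,0,-0.8,0,0,0,0,0,0,-0.8,0,0,0,0,0,0,-0.8,0,0,0,0,0,0,-0.8,-0.3,0,0,0,0,0]
}}

```text
t: 16.97
eef_pos: [0.4997, 0.073, 0.2637]
tool_rot: [0.209, 0.599, 0.731, 0.25]
contact_force: [-0.0, -1.1, -0.2]
gripper_width: 0.109
grasp_force: 41.5
```

```bash
python3 plan.py
```

```text
now [0.49970686 0.07295508 0.263688  ] target [ 0.4527173  -0.07792052  0.20690826] label [ 0.45732912 -0.03098483  0.19786549]
rot units about tool [-0.49358445  0.16519587 -0.05949004]
dpos world mm [ -46.9895605  -150.87560763  -56.77974138] in tool now, units [-6.92546635 -4.74592093 -0.05164647] in target tool [-6.90370508 -4.76866254 -0.29534857]
yaw 56.20305122800127 101.80293057969496
[ 0.00932203 -0.05092231 -0.3119563   2.36969133  0.35036344  0.17064687
 -0.43559619] 0.10852759137164315 41.49224951863289
```

Arm near its q4/q6 limits here, so I'll roll about the label normal (tool y), which keeps the label square and swings the wrist sideways.

{"method": "jog_arm", "body": {
  "moves": [0,0,0,0,1,0,0,0,-0.2,0,0,1,0,0,0,-0.4,0,0,1,0,0,0,-0.4,0,0,1,0,0,0,-0.4,0,0,1,0,0,0,-0.4,0,0,1,0,0,0,-0.4,0,0,1,0,0,0,-0.4,0,0,1,0,0]
}}

```text
t: 17.63
eef_pos: [0.4734, 0.0665, 0.2435]
tool_rot: [0.114, 0.57, 0.757, 0.297]
contact_force: [0.2, -0.2, -1.0]
gripper_width: 0.104
grasp_force: 41.5
```

```bash
cat > plan2.py <<'E'
exec(open("plan.py").read().split('print("now"')[0])
import sys
M=R0.as_matrix();tl=.115
D=float(sys.argv[1]) if len(sys.argv)>1 else .12
# label in tool: +45 x, +5 y (n side), z: module z 26 vs tcp 42 -> +16 along tool z
lt=np.array([.045,.005,.016]);ln=p0+M@lt
H=np.c_[np.cross(L,-n),L,-n];wd=rz(head([[0,0,0]]),*q)[0]
print("q",o["q"].round(2),"tcp",p0.round(3));print("label in head mm",(H.T@(ln-wd)*1e3).round(1),"angle deg",np.degrees(np.arccos(M[:,1]@n)).round(1),"tilt vec in tool units",(np.degrees(M.T@np.cross(M[:,1],n))/4).round(2))
print("shift to target, tool units",(M.T@(wd-n*D-ln)/.02).round(2))
E
python3 plan2.py
```

```text
q [-0.52 -0.07  0.41  2.43 -0.95  0.3   1.03] tcp [0.473 0.067 0.243]
label in head mm [  5.4 139.5  59.1] angle deg 4.5 tilt vec in tool units [-1.12 -0.   -0.15]
shift to target, tool units [-6.91 -3.06 -0.95]
```

{"method": "jog_arm", "body": {
  "moves": [0,0,0,0,1,0,0,0,0,0,0,1,0,0,0,0,0,0,1,0,0,0,0,0,0,1,0,0,0,0,0,0,1,0,0,0,0,0,0,1,0,0,0,0,0,0,1,0,0,0,0,0,0,1,0,0]
}}

```text
t: 18.3
eef_pos: [0.4746, 0.0649, 0.2431]
tool_rot: [-0.094, 0.468, 0.759, 0.442]
contact_force: [0.5, -0.3, -0.6]
gripper_width: 0.108
grasp_force: 41.5
```

```bash
echo 'print("roll",np.degrees(np.arctan2(M[:,2]@L,-M[:,2]@mz)).round(1))'>>plan2.py; python3 plan2.py
```

```text
q [-0.27  0.32  0.63  2.28 -1.31  1.2   1.72] tcp [0.475 0.065 0.243]
label in head mm [ 30.1 134.   56.7] angle deg 4.3 tilt vec in tool units [-0.83 -0.   -0.69]
shift to target, tool units [-6.04 -3.08 -3.34]
roll 43.6
```

{"method": "jog_arm", "body": {
  "moves": [-0.5,-0.6,-0.3,-0.2,0,-0.15,0,-0.5,-0.6,-0.3,-0.2,0,-0.15,0,-0.5,-0.6,-0.3,-0.2,0,-0.15,0,-0.5,-0.6,-0.3,-0.2,0,-0.15,0,-0.5,-0.6,-0.3,0,0,-0.1,0,-0.5,0,-0.3,0,0,0,0,-0.5,0,-0.3,0,0,0,0,-0.5,0,-0.3,0,0,0,0]
}}

```text
t: 18.97
eef_pos: [0.4579, -0.0324, 0.1903]
tool_rot: [-0.071, 0.453, 0.759, 0.463]
contact_force: [1.1, 0.5, 0.1]
gripper_width: 0.109
grasp_force: 41.5
```

```bash
python3 plan2.py
```

```text
q [-0.01  0.51  0.63  2.26 -1.3   1.36  2.04] tcp [ 0.458 -0.032  0.19 ]
label in head mm [ 13.2  42.3 119.7] angle deg 0.4 tilt vec in tool units [-0.1   0.   -0.03]
shift to target, tool units [-1.99 -0.02 -0.97]
roll 43.3
```

Excellent; final short approach.

{"method": "jog_arm", "body": {
  "moves": [-0.5,0,-0.2,0,0,0,0,-0.5,0,-0.25,0,0,0,0,-0.4,0,-0.2,0,0,0,0,-0.3,0,-0.15,0,0,0,0,-0.2,0,-0.1,0,0,0,0,-0.1,0,-0.07,0,0,0,0,0,0,0,0,0,0,0,0,0,0,0,0,0,0]
}}

```text
t: 19.63
eef_pos: [0.4725, -0.0704, 0.1795]
tool_rot: [-0.073, 0.454, 0.758, 0.462]
contact_force: [-0.5, 0.1, 0.1]
gripper_width: 0.109
grasp_force: 41.5
```

```bash
python3 plan2.py
python3 - <<'E'
from station import *
import cv2,numpy as np
a=read_camera("scene")["color"];b=read_camera("top")["color"]
cv2.imwrite("pics/fin.png",np.hstack([cv2.resize(a[120:320,200:360],(400,500)),cv2.resize(b[130:290,240:368],(400,500))]))
E
```

```text
q [ 0.06  0.58  0.63  2.18 -1.27  1.41  2.05] tcp [ 0.473 -0.07   0.18 ]
label in head mm [  0.9   2.  121.5] angle deg 0.6 tilt vec in tool units [-0.14  0.   -0.08]
shift to target, tool units [-0.1   0.07 -0.04]
roll 43.4
```

View pics/fin.png

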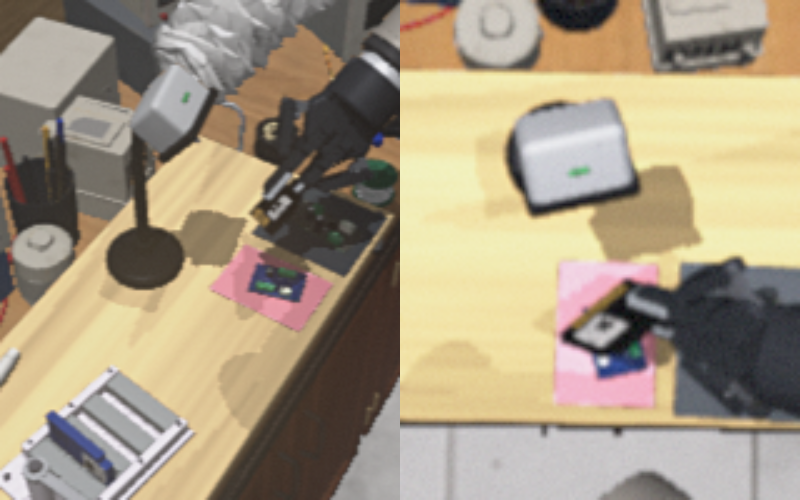

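The top view shows the label uncovered, facing up, at about (600,328), which agrees with the computed pose. The blue module is still in its slot and the arm is clear of the reader.

```bash
python3 -c "
from station import *
print(hand_in())"
```

```text
the job is handed in; nothing more can be done
None
```

I handed the job in with the black module held still by its plain end; the computed pose has its label about 12 cm from the reader window, centred within about 2 mm and square within 1 degree, but the hand-in returned no verdict. The keeper bar ended at about 1.5 rad, short of the 1.7 listed as clear of fingers, but it was nowhere near the gripper.

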